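# Slide the sample carrier under the leaf spring of the loading dock

## Task

Load the blue sample carrier fully home in its dock using fingertip pressure only: press down hard on its grooved rear deck so that the sprung bed sinks and the nose drops below the bridge, then, keeping it pressed, slide it under the bridge and the leaf spring until the nose meets the end stop, and let go. Nothing is to be picked up, and the vials and the jar lid beside the dock must be left where they stand.

Things in the scene. Friction and masses are not known exactly. Their poses are not given: they have to be found in the camera images.
- dock: Fixed loading dock, grey base 250 x 104 x 8 mm; place and yaw vary. Origin: centre of its underside, on the worktop; x axis = loading direction (open end to end stop), y across, z up. Two aluminium guide rails along x, inner faces at y = +-32 mm, 8 mm thick, tops at z = 36 mm; between them a white sprung bed. See bridge and stop for the rest
- bed (a joint): White sprung bed (221 x 60 mm) under the carrier; sinks level. 0 = up (bed top at dock z = 30 mm), 0.010 m = lower stop (20 mm). Springs push up 5 N at 0, 1 N more per mm, 15 N at the lower stop. Up, the carrier's top is 5 mm too high to go under the bridge; it passes when the bed is more than 5 mm down
- leaf (a joint): Bright steel leaf spring, 36 mm wide, 32 mm long, hinged behind the bridge at dock x = 61, z = 40 mm, sloping down in the loading direction to its tip at x = 91, z = 26 mm. 0 rad = at rest; grows as the nose sliding under it lifts it. Presses down with about 3 to 5 N and drags. Reads about 0.15 to 0.4 with the carrier home
- carrier: Loose blue plate 120 x 60 x 10 mm, about 0.15 kg, on the bed in the channel, 2 mm play each side. Origin: centre of its underside; x towards its nose (along dock x), z up. Yellow push rib across it at x = -10 to -2 mm, 14 mm above the plate; grooved deck behind it, tongue with white pellet in front. Origin at dock x = -44 to -22 mm at the start, 45 mm when home (rib 8 mm short of the bridge)
- deck (a point): Centre-line point on top of the carrier's flat grooved rear deck (deck: carrier x = -60 to -10 mm, 60 mm wide, top 10 mm over the underside), 22 mm behind the rib's rear face: a place to press
- nose (a point): Upper front edge of the carrier's nose, on the centre line (carrier x = 60 mm, z = 10 mm)
- bridge (a point): Lower front edge, on the centre line, of the dark steel bridge over the channel (dock x = 51 mm, z = 35 mm). The bridge spans dock x = 51 to 63 mm, y = +-52 mm; underside z = 35, top 47, screw heads to 50 mm
- stop (a point): Centre-line point on the face of the grey end stop (dock x = 105 mm, z = 30 mm); the nose meets this face when home. The stop is 12 mm thick, 80 mm wide, its top at z = 42 mm
- vial_amber: Bystander: amber vial with black cap, diameter 26 mm, 55 mm high, standing beside the dock; origin at its foot
- vial_bluecap: Bystander: white vial with blue cap, diameter 26 mm, 50 mm high, standing on the other side of the dock; origin at its foot
- spare_lid: Bystander: pale round jar lid with a button, diameter 66 mm, 26 mm high, lying beside the dock; origin at the centre of its underside
Things that resemble listed ones, but are neither listed nor needed, are in the scene too. Of the things like the carrier, leave any that is turquoise; of the rest the larger one is meant.

How it is judged:
On the way, in this order (a step that is already met when the one before it is completed fails the run):
1. the carrier is pressed down by the fingers, below the bridge and still in front of it (value of joint bed above 0.005 m and contact force between the fingers and carrier above 4 N and x of nose in the frame of dock below 0.056 m), for 0.05 s.
2. the carrier, still pressed by the fingers, passes under the leaf spring and lifts it (value of joint leaf above 0.05 rad and value of joint bed above 0.004 m and contact force between the fingers and carrier above 2 N and x of nose in the frame of dock above 0.07 m), for 0.1 s.
At the end, for the whole second after the job is handed in: The carrier lies flat (within 0.06 rad) and still in the channel, its nose within 5 mm of the end stop, held down under the bridge with the leaf spring lifted and resting on it, and the robot has let go (x of nose in the frame of stop above -0.005 m and z of carrier in the frame of dock between 0.017 and 0.0275 m and value of joint leaf above 0.08 rad and angle between carrier's own z axis and vertical below 0.06 rad and linear speed of carrier below 0.01 m/s); the robot touches nothing.
It fails at once if the carrier is lifted off the bed (z of carrier in the frame of dock above 0.04 m).
It fails at once if the carrier is tipped up (angle between carrier's own z axis and vertical above 0.25 rad).
It fails at once if a bystander is moved (distance of any of vial_amber, vial_bluecap, spare_lid from where it was at the start of the episode above 0.015 m).
It fails at once if a vial is knocked over (angle between any of vial_amber, vial_bluecap's own z axis and vertical above 0.4 rad).
It also fails if it takes over 38 s, if anything falls off the work surface, if the arm or the gripper's body presses on something with over 40 N, if the wrist force passes 120 N, or if a joint passes its speed limit or range.

## Robot

A 6-joint arm with a two-finger parallel gripper is mounted at the origin on a cart in front of the work surface, level with it; the furniture and walls round the work are solid. World frame = base frame: x ahead of the robot, y to its left, z up, the work surface at z = 0. Lengths are in m, angles in rad, forces in N, time in s.
With the tool pointing down it reaches from about 0.35 to 1 m from the base axis. Payload 7.1 kg.
Tool frame: the origin (TCP) lies at the very end of the fingers, on their centre line; the grasp point (between the pads) lies 19 mm behind it; z points along the fingers, y is the line along which they close (so a half turn about z gives the same grasp; the last joint's range is limited). The gripper opens to 85 mm and grips with 20 to 120 N. Pads are 22 mm wide; open, the fingers measure 114 mm over their backs; the gripper's body (76 mm by 85 mm) begins 54 mm behind the grasp point. The pads swing forward as they close: fully open they stand 13 mm farther back than shut.
Start: joints at [-1.36, 0.423, 1.63, -0, 1.089, -0.019], TCP at [0.142, -0.609, 0.231] pointing down, gripper open.
Joint ranges: [-3, 3], [-0.9, 2.11], [0.09, 2.58], [-1.31, 4.45], [0.11, 2.69], [-2.54, 2.54]. Speed limits (rad/s): [2.39, 2.39, 3.01, 3.14, 3.14, 3.14].

## Interface

Orientations are given as a unit quaternion [x, y, z, w].
In Python, from workcell import manip gives the robot as it stands. The module is installed in compiled form; this text tells all that it offers.
- The arm moves only by the shell command python3 -m creep 'ROWS'. ROWS is JSON, a list that holds one entry, the list of rows, each a list of 5 numbers: the shift along the tool's x, y, z in cm, then the turn about the tool's z in degrees, then the closure, from 0 (fully open) to 1 (shut). A call has 1 to 12 rows; each row shifts and turns the commanded pose from where the row before left it, along the tool's axes as they then stand; what a row does not reach is not made up. A row lasts 1/12 s, in which the tool goes at most 41.7 mm and 7.16 degrees, less where a joint would pass 70% of its speed; a pose out of reach is approached as far as the arm can. A call with a gripper value outside its range is refused whole. The fingers move at their own pace and stop on an object; the grip force is fixed at half the most. Time passes only in rows, so rows that do not move let the fingers close. It gives the time, the measured TCP pose, the force, the opening and the grip force at its end, in the units of the state.
- manip.get_obs(): the state, without advancing time (a new reading comes with each control period).
- manip.grab_frame(name): name is "scene" or "top" or "wrist"; returns a dict with "pixels" (480x640x3 uint8, blue, green, red), "range_z" (480x640 float32, m along the optical axis (not along the pixel's ray), 0 where there is no reading), "vfov" (degrees; the focal length in pixels is half the picture's height over the tangent of half this angle, whatever the lens; pixels are square), "cx", "cy" (the principal point, pixels), "rvec" (rotation vector, rad) and "tvec" (3), from world to camera coordinates, as OpenCV has them. Camera axes: x right, y down, z forward; pixel columns grow to the right and rows downward; lengths in m; the calibration is good to about 2 mm. A picture is of the moment at which its call begins.
- manip.finish_job(): hands the job in; it is judged then, once.
The state is a dict: "clock": time; "joint_positions": joint angles; "qd": joint speeds; "effort": joint torques, N m; "eef_pos": TCP position; "orientation": TCP orientation; "wrist_force": force on the tool from outside, world axes, zero at the start; "wrist_torque": the same for the moment, N m; "opening": finger opening in m; "gripper_force": force on a finger pad.
Only numpy, scipy, OpenCV 4.12 (cv2) and the standard library are available. Lean on these libraries where they do the work, as an engineer would, in place of code of your own. Each camera call takes 0.05 s, during which the arm holds its last target. There are 200 camera calls.

## Working session

There is one attempt and no reset: what is moved stays moved. The work goes in short steps, Python scripts to look and compute and a shell command to move; the robot and the scene stay as the last step left them, time stands still between calls to the robot, and variables do not carry over. Pictures are saved under pics/ and viewed, at most 10 in all, crops included, and the job is handed in when it is done.

```bash
mkdir -p pics; cat > h.py <<'E'
import numpy as np, cv2
from workcell import manip
from scipy.spatial.transform import Rotation as R
def grab(name,save):
    f=manip.grab_frame(name); np.savez('pics/'+save+'.npz',**f); cv2.imwrite('pics/'+save+'.png',f['pixels']); return f
def load(s): return dict(np.load('pics/'+s+'.npz'))
def w(f,u,v,z=None):
    fl=240/np.tan(np.radians(float(f['vfov']))/2)
    d=np.array([(u-f['cx'])/fl,(v-f['cy'])/fl,1.])
    M=R.from_rotvec(f['rvec'].ravel()).as_matrix(); t=f['tvec'].ravel()
    if z is None: return M.T@(d*f['range_z'][int(v),int(u)]-t)
    c=-M.T@t; dd=M.T@d; return c+dd*(z-c[2])/dd[2]
E
python3 - <<'E'
from h import *
o=manip.get_obs(); print({k:np.round(v,3) for k,v in o.items()})
grab('scene','s0'); grab('top','t0')
E
```

```text
{'clock': np.float64(0.0), 'joint_positions': array([-1.36 ,  0.424,  1.631,  0.   ,  1.089, -0.019]), 'qd': array([-0.   ,  0.   , -0.002, -0.   ,  0.002, -0.001]), 'effort': array([ 2.0000e-03, -5.5738e+01, -2.8174e+01, -0.0000e+00,  7.0000e-03,
        0.0000e+00]), 'eef_pos': array([ 0.142, -0.608,  0.231]), 'orientation': array([ 0.993,  0.115, -0.   , -0.001]), 'wrist_force': array([-0.126,  0.949, -0.464]), 'wrist_torque': array([ 0.043, -0.004, -0.026]), 'gripper_force': np.float64(0.0), 'opening': np.float64(0.086)}
```

View pics/t0.png

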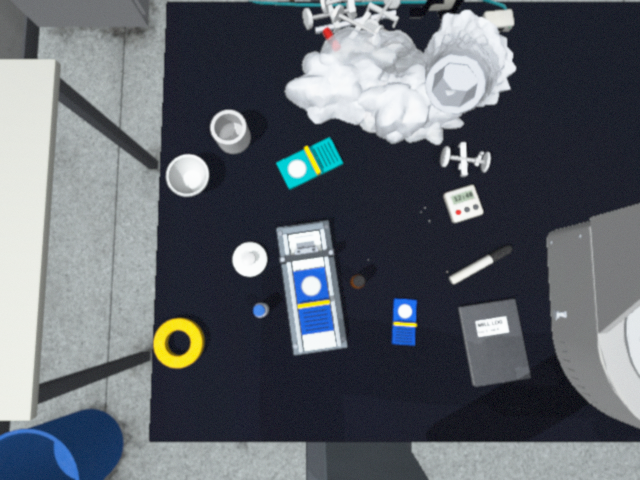

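View pics/s0.png

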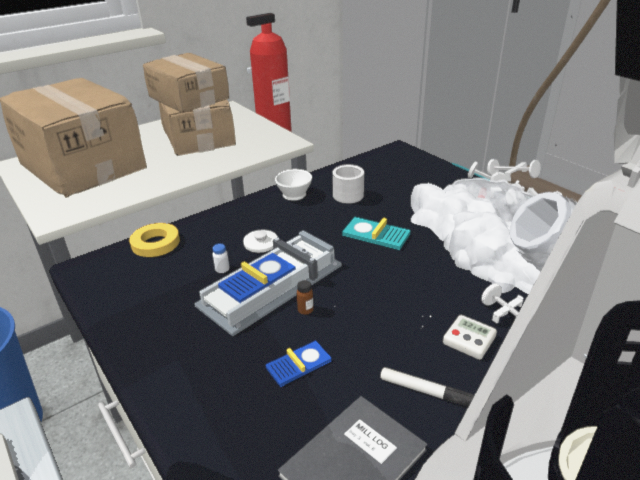

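The top view shows three carrier-like plates: the blue one in the dock at (314,300), a smaller loose blue one at (404,322), and a turquoise one at (310,163). I choose the large blue one in the dock. The amber vial is at (358,282), the blue-capped vial at (261,310) and the lid at (250,260). Next is one close crop to check.

```bash
python3 - <<'E'
from h import *
f=load('t0'); c=f['pixels'][210:360,230:380]; cv2.imwrite('pics/t0c.png',cv2.resize(c,(600,600),interpolation=cv2.INTER_CUBIC))
for n,u,v in [('amber',358,282),('bc',261,310),('lid',250,260),('deck',317,320),('rib',314,304),('bridge',306,254)]: print(n,w(f,u,v).round(4))
E
```

```text
amber [0.554  0.0653 0.0565]
bc [0.5027 0.2441 0.0503]
lid [0.5971 0.2698 0.0249]
deck [0.4841 0.1409 0.0414]
rib [0.5138 0.1464 0.0542]
bridge [0.6067 0.1616 0.0465]
```

View pics/t0c.png

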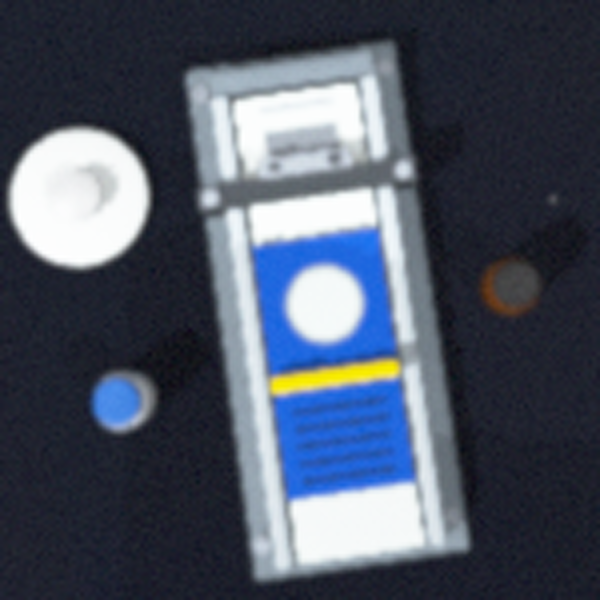

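The crop confirms the choice: the large blue plate sits in the dock, with its nose edge at crop (318,238), yellow rib at (335,378) and rear edge at (350,490). The dock base corners are at (187,72), (393,42), (468,548) and (256,580).

```bash
cat > plan.py <<'E'
from h import *
f=load('t0'); p=lambda u,v,z: w(f,230+u/4-.5+.125,210+v/4-.5+.125,z)
C=[p(187,72,.008),p(393,42,.008),p(468,548,.008),p(256,580,.008)]
c=np.mean(C,0); ax=(C[0]+C[1]-C[2]-C[3])[:2]; yaw=np.arctan2(ax[1],ax[0])
D=np.array([[np.cos(yaw),np.sin(yaw)],[-np.sin(yaw),np.cos(yaw)]])
dk=lambda q: D@(np.asarray(q)[:2]-c[:2])
if __name__=='__main__':
    print(c.round(4),np.degrees(yaw),np.linalg.norm(ax)/2)
    for n,u,v,z in [('nose',318,238,.04),('ribtop',335,378,.054),('rear',350,490,.04),('bridge',308,184,.047)]: print(n,p(u,v,z).round(4),dk(p(u,v,z)).round(4))
    o=manip.get_obs(); r=R.from_quat(o['orientation']).as_matrix(); print('toolx',np.degrees(np.arctan2(r[1,0],r[0,0])),o['eef_pos'].round(4),dk(o['eef_pos']).round(4))
    print('shift tool to rib-26mm',)
    ct=(dk(p(318,238,.04))+dk(p(350,490,.04)))/2; t=c[:2]+D.T@np.array([ct[0]-.026,0])
    d=np.r_[t,0]-o['eef_pos']; print('carrier',ct,'target',t,'shift cm in tool',(r.T@d*100).round(2))
E
python3 plan.py
```

```text
[0.5473 0.1526 0.008 ] 8.215230256427136 0.24833572445724983
nose [0.5787 0.1557 0.04  ] [ 0.0315 -0.0013]
ribtop [0.5136 0.1475 0.054 ] [-0.0341 -0.0002]
rear [0.4618 0.1406 0.04  ] [-0.0863  0.0004]
bridge [0.6036 0.1604 0.047 ] [ 0.0569 -0.0003]
toolx 13.168774661263914 [ 0.1423 -0.6081  0.2306] [-0.5095 -0.6949]
shift tool to rib-26mm
carrier [-0.02738778 -0.0004707 ] target [0.49445799 0.14493999] shift cm in tool [ 51.45 -65.26  23.16]
```

```bash
python3 -m creep '[[[0,0,0,5,1],[2.7,-2.7,0,0,1],[2.7,-2.7,0,0,1],[2.7,-2.7,0,0,1],[2.7,-2.7,0,0,1],[2.7,-2.7,0,0,1],[2.7,-2.7,0,0,1],[2.7,-2.7,0,0,1],[2.7,-2.7,0,0,1],[2.7,-2.7,0,0,1],[2.7,-2.7,0,0,1],[2.7,-2.7,0,0,1]]]'
python3 plan.py | tail -3
```

```text
clock: 1.1
eef_pos: [0.3948, -0.2706, 0.2312]
orientation: [0.997, 0.071, -0.0, -0.0]
wrist_force: [0.7, -1.1, -0.4]
opening: -0.0004
gripper_force: 0.0
toolx 8.153856144836986 [ 0.3948 -0.2706  0.2312] [-0.2114 -0.397 ]
shift tool to rib-26mm
carrier [-0.02738778 -0.0004707 ] target [0.49445799 0.14493999] shift cm in tool [ 15.77 -39.72  23.13]
```

```bash
python3 -m creep '[[[1.4,-3.6,0,0,1],[1.4,-3.6,0,0,1],[1.4,-3.6,0,0,1],[1.4,-3.6,0,0,1],[1.4,-3.6,0,0,1],[1.4,-3.6,0,0,1],[1.4,-3.6,0,0,1],[1.4,-3.6,0,0,1],[1.4,-3.6,0,0,1],[1.4,-3.6,0,0,1],[1.4,-3.6,0,0,1],[0,0,0,0,1]]]'
python3 -m creep '[[[0,0,3,0,1],[0,0,3,0,1],[0,0,3,0,1],[0,0,3,0,1],[0,0,2,0,1],[0,0,0,0,1],[0,0,0,0,1]]]'
python3 plan.py | tail -3
python3 - <<'E'
from h import *
a=grab('wrist','w1'); b=grab('scene','s1')
im=cv2.resize(b['pixels'][200:340,180:360],(540,420),interpolation=cv2.INTER_CUBIC)
cv2.imwrite('pics/s1c.png',im)
E
```

```text
clock: 2.1
eef_pos: [0.4918, 0.147, 0.2315]
orientation: [0.997, 0.073, 0.001, -0.001]
wrist_force: [0.4, -1.0, 0.5]
opening: -0.0
gripper_force: 0.0
clock: 2.68
eef_pos: [0.4895, 0.1411, 0.0905]
orientation: [0.997, 0.071, -0.001, 0.0]
wrist_force: [0.5, 1.0, 0.8]
opening: 0.0
gripper_force: 0.0
toolx 8.15616132780273 [0.4895 0.1411 0.0905] [-0.0588 -0.0031]
shift tool to rib-26mm
carrier [-0.02738778 -0.0004707 ] target [0.49445799 0.14493999] shift cm in tool [ 0.57 -0.32  9.05]
```

View pics/w1.png

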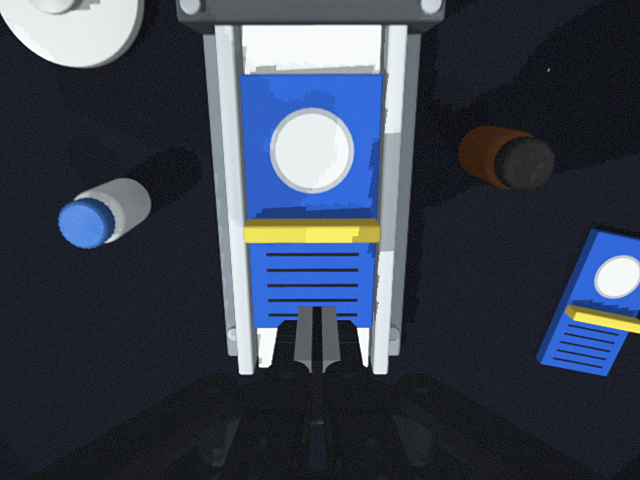

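The wrist view shows the fingers shut over the channel, with tips at about (317,308). The rib runs from (245,232) to (380,231), its rear edge is at row 242, and the nose edge is at row 74 between columns 241 and 382. The deck's rear corners are near (252,328) and (376,328).

```bash
python3 - <<'E'
from plan import *
g=load('w1')
for n,u,v,z in [('noseL',241,74,.04),('noseR',382,74,.04),('rearL',252,327,.04),('rearR',376,327,.04),('ribrear',312,242,.04),('bridgeL',216,24,.0355)]:
    q=w(g,u,v,z); print(n,q.round(4),dk(q).round(4))
for u,v in [(312,232),(312,260),(290,260),(340,260),(318,310),(305,312),(332,312)]: print(u,v,w(g,u,v).round(4),dk(w(g,u,v)).round(4))
E
```

```text
noseL [0.5744 0.1863 0.04  ] [0.0317 0.0295]
noseR [0.5828 0.128  0.04  ] [ 0.0316 -0.0293]
rearL [0.4566 0.1704 0.04  ] [-0.0873  0.0306]
rearR [0.4654 0.1085 0.04  ] [-0.0874 -0.0319]
ribrear [0.5055 0.1467 0.04  ] [-0.0422  0.0002]
bridgeL [0.5923 0.1989 0.0355] [0.0511 0.0394]
312 232 [0.5144 0.1478 0.053 ] [-0.0333  0.    ]
312 260 [0.496  0.1454 0.0385] [-0.0518  0.0002]
290 260 [0.4952 0.1559 0.0404] [-0.0511  0.0107]
340 260 [0.4986 0.1323 0.0405] [-0.0511 -0.0131]
318 310 [0.4998 0.1433 0.0971] [-0.0484 -0.0024]
305 312 [0.4998 0.1478 0.0997] [-0.0477  0.0021]
332 312 [0.501  0.1386 0.0997] [-0.0478 -0.0072]
```

```bash
python3 -m creep '[[[0.4,-0.3,1.5,0,1],[0,0,1.5,0,1],[0,0,1,0,1],[0,0,0.5,0,1],[0,0,0,0,1],[0,0,0,0,1]]]'
python3 plan.py | tail -3
python3 -m creep '[[[0,0,0.3,0,1],[0,0,0.3,0,1],[0,0,0.3,0,1],[0,0,0,0,1],[0,0,0,0,1]]]'
python3 plan.py | tail -3
```

```text
clock: 3.28
eef_pos: [0.4942, 0.1451, 0.0469]
orientation: [0.997, 0.071, 0.0, -0.0]
wrist_force: [0.4, -0.5, 0.5]
opening: 0.0003
gripper_force: 0.0
toolx 8.167272298844274 [0.4942 0.1451 0.0469] [-0.0536  0.0001]
shift tool to rib-26mm
carrier [-0.02738778 -0.0004707 ] target [0.49445799 0.14493999] shift cm in tool [0.02 0.02 4.69]
clock: 3.7
eef_pos: [0.4945, 0.1452, 0.0377]
orientation: [0.997, 0.071, 0.001, -0.0]
wrist_force: [-0.2, -0.3, 5.8]
opening: -0.0001
gripper_force: 2.6
toolx 8.16911705112711 [0.4945 0.1452 0.0377] [-0.0534  0.0002]
shift tool to rib-26mm
carrier [-0.02738778 -0.0004707 ] target [0.49445799 0.14493999] shift cm in tool [-0.01  0.02  3.77]
```

```bash
python3 -m creep '[[[0,0,0.2,0,1],[0,0,0.2,0,1],[0,0,0.2,0,1],[0,0,0.05,0,1],[0,0,0,0,1],[0,0,0,0,1],[0,0,0,0,1]]]'
```

```text
clock: 4.28
eef_pos: [0.4945, 0.1452, 0.0317]
orientation: [0.997, 0.071, 0.001, -0.0]
wrist_force: [-1.6, -0.5, 10.8]
opening: -0.0
gripper_force: 5.5
```

```bash
python3 -m creep '[[[0.2,0,0.1,0,1],[0.3,0,0,0,1],[0.3,0,0,0,1],[0.3,0,0,0,1],[0.3,0,0,0,1],[0.3,0,0,0,1],[0.3,0,0,0,1],[0.3,0,0,0,1],[0.2,0,0,0,1],[0,0,0,0,1]]]'
python3 - <<'E'
from plan import *
a=grab('wrist','w2'); print(dk(manip.get_obs()['eef_pos']))
E
```

```text
clock: 5.12
eef_pos: [0.5167, 0.1482, 0.0301]
orientation: [0.997, 0.071, -0.002, 0.0]
wrist_force: [-7.2, -2.2, 12.6]
opening: 0.0003
gripper_force: 6.4
[-3.09053716e-02  4.81613615e-05]
```

View pics/w2.png

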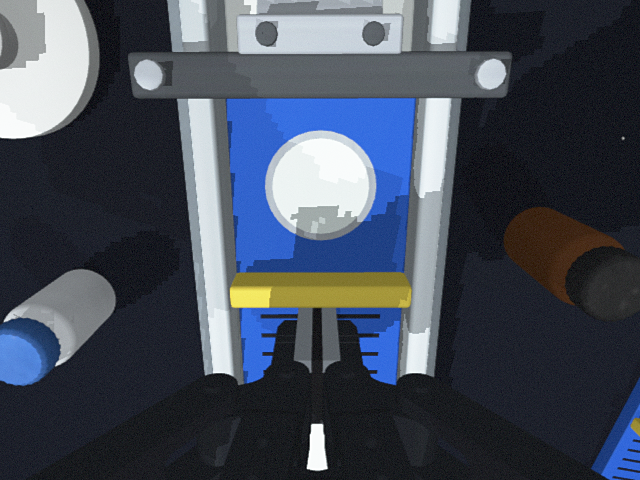

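The carrier is now just in front of the bridge: the rib is at (320,290) with the fingers close behind it, and the nose edge is near the bridge at row 97. I'll keep sliding.

```bash
python3 -m creep '[[[0.3,0,0,0,1],[0.3,0,0,0,1],[0.3,0,0,0,1],[0.3,0,0,0,1],[0.3,0,0,0,1],[0,0,0,0,1]]]'
python3 - <<'E'
from plan import *
print(dk(manip.get_obs()['eef_pos'])); g=load('w2')
for v in (275,303,307): print(v,dk(w(g,320,v,.0455)))
E
```

```text
clock: 5.67
eef_pos: [0.5318, 0.1503, 0.0302]
orientation: [0.997, 0.071, -0.002, 0.0]
wrist_force: [-6.4, -1.7, 12.1]
opening: 0.0001
gripper_force: 6.3
[-1.56546741e-02  1.73845916e-05]
275 [-0.00342546  0.00010516]
303 [-1.32771514e-02  8.87148260e-05]
307 [-1.47212274e-02  8.63038845e-05]
```

```bash
python3 -m creep '[[[0.3,0,0,0,1],[0.3,0,0,0,1],[0.3,0,0,0,1],[0.3,0,0,0,1],[0.3,0,0,0,1],[0.3,0,0,0,1],[0,0,0,0,1]]]'
python3 -m creep '[[[0.2,0,0,0,1],[0.2,0,0,0,1],[0.2,0,0,0,1],[0.2,0,0,0,1],[0.2,0,0,0,1],[0,0,0,0,1]]]'
python3 - <<'E'
from plan import *
g=grab('wrist','w3'); print(dk(manip.get_obs()['eef_pos']))
E
```

```text
clock: 6.25
eef_pos: [0.5491, 0.1528, 0.03]
orientation: [0.997, 0.071, -0.003, 0.0]
wrist_force: [-8.0, -1.1, 11.6]
opening: 0.0002
gripper_force: 7.6
clock: 6.75
eef_pos: [0.5558, 0.1537, 0.03]
orientation: [0.997, 0.071, -0.006, 0.001]
wrist_force: [-17.9, -1.9, 20.9]
opening: 0.0001
gripper_force: 13.2
[ 8.53202730e-03 -6.19147433e-05]
```

View pics/w3.png

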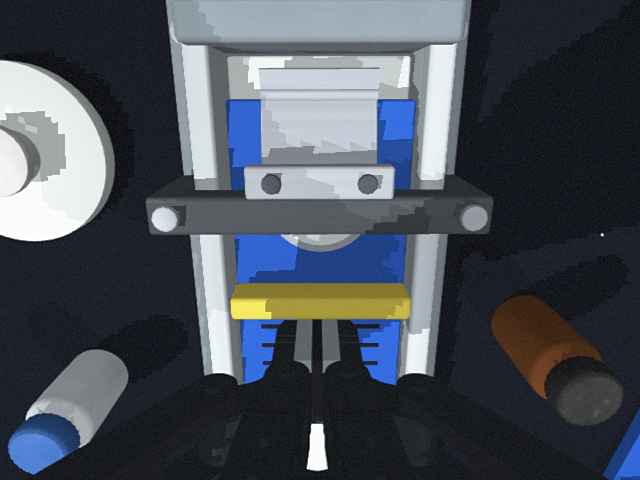

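The nose is at row 100 (columns 228–415), under the leaf, whose tip is at row 68. The rib is at row 300, and there is still a gap to the stop face at row 45. The push force has risen.

```bash
python3 - <<'E'
from plan import *
g=load('w3')
for n,u,v,z in [('noseL',240,100,.031),('noseR',405,100,.031),('ribrear top',320,315,.0445),('stoptop',320,43,.042),('bridge rear-top',320,197,.047),('bridge fronttop',320,233,.047)]:
    print(n,dk(w(g,u,v,z)).round(4))
for u,v in [(240,105),(405,105),(240,270),(400,270),(320,100),(320,72),(320,150),(320,305),(240,80)]: q=w(g,u,v);print(u,v,q.round(4),dk(q).round(4))
o=manip.get_obs(); print(R.from_quat(o['orientation']).as_euler('xyz',degrees=True), o['wrist_force'],o['wrist_torque'])
E
```

```text
noseL [0.0889 0.0247]
noseR [ 0.0888 -0.0264]
ribrear top [ 0.0215 -0.    ]
stoptop [1.038e-01 1.000e-04]
bridge rear-top [0.0619 0.0001]
bridge fronttop [0.0507 0.    ]
240 105 [0.6302 0.1898 0.03  ] [0.0874 0.025 ]
405 105 [0.6375 0.1386 0.0298] [ 0.0873 -0.0267]
240 270 [0.5746 0.185  0.03  ] [0.0316 0.0282]
400 270 [0.5825 0.1288 0.0297] [ 0.0314 -0.0286]
320 100 [0.6352 0.1652 0.0312] [ 0.0889 -0.    ]
320 72 [0.6431 0.1664 0.0345] [0.0968 0.    ]
320 150 [0.6208 0.1632 0.0366] [ 0.0743 -0.    ]
320 305 [0.5719 0.1561 0.0438] [ 0.0249 -0.    ]
240 80 [0.6376 0.1921 0.0199] [0.095  0.0262]
[179.95592699   0.64704483   8.16332342] [-16.74788334  -2.15068277  21.8274652 ] [-0.42062217  2.76924395 -0.02698262]
```

```bash
python3 -m creep '[[[0.2,0,-0.05,0,1],[0.2,0,-0.05,0,1],[0.2,0,0,0,1],[0.2,0,0,0,1],[0,0,0,0,1]]]'
python3 - <<'E'
from plan import *
print(dk(manip.get_obs()['eef_pos']))
E
```

```text
clock: 7.22
eef_pos: [0.5663, 0.1553, 0.0307]
orientation: [0.997, 0.071, -0.003, 0.0]
wrist_force: [-8.7, -0.2, 9.7]
opening: -0.0001
gripper_force: 6.8
[ 1.91851568e-02 -4.26712431e-05]
```

```bash
python3 -m creep '[[[0.15,0,0,0,1],[0.15,0,0,0,1],[0.1,0,0,0,1],[0,0,0,0,1],[0,0,0,0,1]]]'
python3 - <<'E'
from plan import *
print(dk(manip.get_obs()['eef_pos'])); g=grab('wrist','w4')
E
```

```text
clock: 7.63
eef_pos: [0.57, 0.1558, 0.0306]
orientation: [0.997, 0.071, -0.003, 0.0]
wrist_force: [-9.7, -0.4, 10.1]
opening: -0.0
gripper_force: 7.5
[ 2.29525236e-02 -5.31357736e-05]
```

View pics/w4.png

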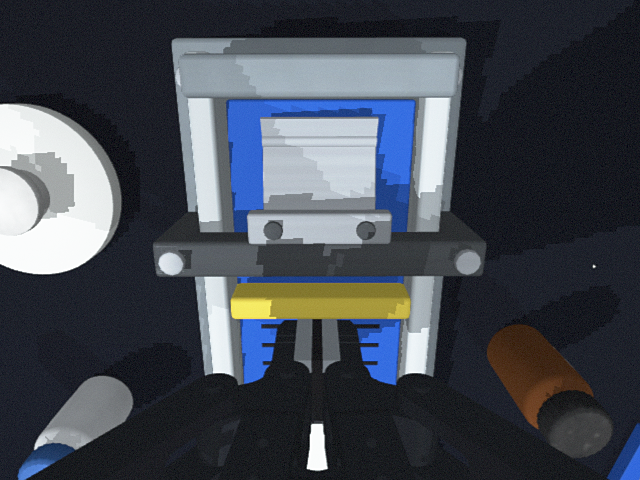

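The nose edge (row 100) is nearly at the stop (row 97), about 1.5 mm short, and the leaf is lying on the tongue. I'll press it home gently.

```bash
python3 -m creep '[[[0.1,0,0,0,1],[0.1,0,0,0,1],[0.1,0,0,0,1],[0,0,0,0,1],[0,0,0,0,1]]]'
python3 - <<'E'
from plan import *
print(dk(manip.get_obs()['eef_pos']))
E
```

```text
clock: 8.1
eef_pos: [0.5705, 0.1558, 0.0301]
orientation: [0.997, 0.071, -0.006, 0.001]
wrist_force: [-14.5, -1.6, 12.6]
opening: 0.0002
gripper_force: 10.5
[ 2.33988663e-02 -9.37196318e-05]
```

The nose is against the stop. I'll relax the push and lift straight off.

```bash
python3 -m creep '[[[-0.15,0,-0.1,0,1],[0,0,-0.3,0,1],[0,0,-0.4,0,1],[0,0,-0.5,0,1],[0,0,-1.5,0,1],[0,0,-3,0,1],[0,0,-4,0,1],[0,0,-4,0,1],[0,0,0,0,1],[0,0,0,0,1],[0,0,0,0,1],[0,0,0,0,1]]]'
python3 - <<'E'
from plan import *
g=grab('wrist','w5')
E
```

```text
clock: 9.1
eef_pos: [0.5733, 0.1563, 0.1672]
orientation: [0.997, 0.071, -0.002, 0.0]
wrist_force: [-0.2, 0.0, -0.3]
opening: 0.0001
gripper_force: 0.0
```

View pics/w5.png

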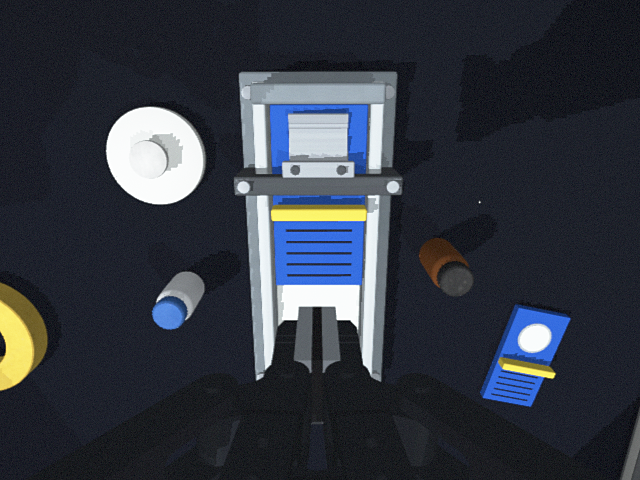

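The carrier's nose (row 105) is at the stop (row 104) with the leaf resting on it, the fingers are clear, and the vials and lid are undisturbed. I'll do a quick numeric check before handing in.

```bash
python3 - <<'E'
from plan import *
g=load('w5')
for u,v in [(280,112),(360,112),(285,278),(355,278),(280,235),(355,235)]: q=w(g,u,v);print(u,v,q[2].round(4),dk(q).round(4))
print('nose',dk(w(g,280,106,.034)),'rear',dk(w(g,320,284,.035)))
n=w(g,318,284,.035)
E
```

```text
280 112 0.0346 [0.0994 0.0233]
360 112 0.0339 [ 0.0993 -0.0256]
285 278 0.0362 [-0.0097  0.0227]
355 278 0.0337 [-0.0108 -0.0256]
280 235 0.0359 [0.0211 0.0253]
355 235 0.0345 [ 0.0207 -0.0246]
nose [0.10288542 0.02324453] rear [-0.01473954 -0.00131441]
```

```bash
python3 -c "
from workcell import manip
print(manip.finish_job())"
```

```text
the job is handed in; nothing more can be done
None
```

The blue carrier is loaded home: its nose measured about 2 mm from the stop, it lies flat under the bridge with the leaf spring resting on it, the vials and lid look undisturbed, and the job is handed in (no verdict was returned).

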